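# Laser marker safety check: prove the e-stop, then hold the guard open

## Task

Do the start-of-shift safety check on the bench laser marker: push the red emergency-stop mushroom right down so that it latches, twist it clockwise until it unlatches and let go so that it springs back up; then lift the marker's green-windowed guard by its bar handle and hold it still, open at 50 degrees, for the interlock test. The guard falls shut by itself, so the job finishes while you are holding it there by the handle. Leave the other things on the bench where they are.

Things in the scene. Friction and masses are not known exactly. Their poses are not given: they have to be found in the camera images.
- marker: Compact bench laser marker, fixed to the bench, 405 mm deep (x), 290 wide (y). Origin: under its middle, on the bench; its front (-x) faces the robot, z up. In its frame the work chamber reaches from x = -205 to +30 mm, closed on top by the guard (top face 118 mm above the bench); behind it, x = +30 to +203 mm, the rear housing is 126 mm high.
- guard (a joint): Opening angle of the marker's guard (rad): 0 shut, grows as its front edge is lifted, stop at 1.2. A flat sheet-metal hood with a green window, 235 mm deep, 290 wide, with 43 mm skirts, about 0.8 kg, hinged along its rear top edge. No stay or spring: wherever it is let go it falls shut. Lifting it at the handle takes 3 to 6 N.
- guard_hinge (a point): Point on the guard's hinge axis, mid width, 118 mm above the bench, 30 mm behind the marker's origin. The hinge axis runs along the marker's y.
- guard_grip (a point): The guard's black bow handle near its front edge: a round bar 12 mm thick, 120 mm long along the marker's y, on a post at each end. This point: middle of the bar, its centre line 45 mm above the guard's flat top, free on both sides. With the guard shut it lies 195 mm in front of the hinge axis and 45 mm above it, and swings about that axis with the guard.
- estop_box: Emergency-stop station fixed to the bench: a grey box with a yellow top, 72 x 72 mm, 58 mm high. Origin: centre of its underside, z up. It carries a black collar (31 mm across, to 66 mm) and the red mushroom head.
- estop_top (a point): Centre of the top of the red mushroom head: a round head 40 mm across and 22 mm high (its straight rim from 5 to 17 mm above its underside). Its top is 100 mm above the bench when up and 92 mm when latched down.
- estop (a joint): How far the mushroom is pushed down (m): 0 up, 0.008 fully down. Snap action: it resists with about 5 N at first, goes over past half-way (4 mm) and then stays latched down by itself.
- estop_turn (a joint): Turn of the mushroom head (rad): 0 at rest, grows clockwise as seen from above (the way of its white arrows), stop at 0.9. A light spring turns it back when let go. Turned while latched, it climbs a ramp inside: it has risen 4 mm at 0.5 rad, where it unlatches, and 6 mm at 0.8 rad; let go, it springs right up. Turning takes under 0.1 N m.
- pedal: Bystander: a grey plastic foot pedal, 100 x 70 mm, 34 mm high, loose on the bench. Origin: centre of its underside.
- red_cup: Bystander: a red turned air-motor cup with a black rubber foot, 68 mm across, 82 mm high, standing loose on the bench. Origin: centre of its underside.
- chuck_key: Bystander: a steel T-handled chuck key, 100 mm long with an 80 mm cross bar, lying loose on the bench. Origin: under its middle, on the bench.

How it is judged (in metres and radians):
On the way, in this order (a step that is already met when the one before it is completed fails the run):
1. the emergency stop is pushed fully down (at least 7 mm) and latched (value of joint estop above 0.007 m), for 0.2 s.
2. its head is turned clockwise by at least 0.4 rad (value of joint estop_turn above 0.4 rad), for 0.05 s.
3. the emergency stop is up again and its head has turned back (value of joint estop below 0.0015 m and value of joint estop_turn below 0.12 rad), for 0.2 s.
At the end, for the whole second after the job is handed in: The guard is held open at 50 degrees, give or take 6 (0.768 to 0.977 rad), still (under 0.06 rad/s), the fingers carrying it at its handle with more than 0.8 N; the emergency stop is up (within 1.5 mm) and its head turned back (within 0.12 rad) (all of step 3 and value of joint guard between 0.768 and 0.977 rad and velocity of joint guard between -0.06 and 0.06 rad/s and (contact force between the fingers and handle_bar above 0.8 N or contact force between the fingers and handle_post_l above 0.8 N or contact force between the fingers and handle_post_r above 0.8 N)); the arm keeps its last pose, push and grip.
It fails at once if the foot pedal is pushed out of its place by more than 30 mm (distance of pedal from where it was at the start of the episode above 0.03 m).
It fails at once if the red cup is pushed out of its place by more than 30 mm (distance of red_cup from where it was at the start of the episode above 0.03 m).
It fails at once if the chuck key is pushed out of its place by more than 30 mm (distance of chuck_key from where it was at the start of the episode above 0.03 m).
It also fails if it takes over 72 s, if anything falls off the work surface, if the arm or the gripper's body presses on something with over 40 N, if the wrist force passes 120 N, or if a joint passes its speed limit or range.

## Robot

A 6-joint arm with a two-finger parallel gripper is mounted at the origin on the work surface. World frame = base frame: x ahead of the robot, y to its left, z up, the work surface at z = 0. Lengths are in m, angles in degrees, forces in N, time in s.
With the tool pointing down it reaches from about 0.25 to 0.8 m from the base axis. Payload 3.9 kg.
Tool frame: the origin (TCP) lies midway between the tips of the shut fingers; the grasp point (between the pads) lies 19 mm behind it (manip.grip_point_offset is the distance from the TCP to the grasp point, in m); z points along the fingers, y is the direction in which the jaws open and shut (so a half turn about z gives the same grasp; the last joint's range is limited). The gripper opens to 85 mm and grips with 20 to 120 N. Pads are 22 mm wide; open, the fingers measure 114 mm over their backs; the gripper's body (76 mm by 85 mm) begins 54 mm behind the grasp point. The pads swing forward as they close: fully open they stand 13 mm farther back than shut.
Start: joints at [-74.198, 14.897, -7.913, 67.191, 0, 90], TCP at [0.143, -0.505, 0.231] pointing down, gripper open.
Joint ranges: [-159.42, 159.42], [-47.68, 98.78], [-73.54, 78.23], [-108.79, 121.32], [-90, 84.71], [-180, 180]. Speed limits (degrees/s): [147.25, 147.25, 180, 180, 180, 180].

## Interface

Orientations are given as [roll, pitch, yaw] about the fixed x, y, z axes, in that order (R = Rz(yaw) Ry(pitch) Rx(roll)).
In Python, from workcell import manip gives the robot as it stands.
- The arm moves only by the tool send_rows, never from a script. Its argument "rows" is a list of rows, each an object with "linear": the shift along the world's x, y, z in units of 60 mm (1.0 is 60 mm), a list of three; "dr": the turn, a rotation vector about the world's x, y, z in units of 6 degrees (1.0 is 6 degrees), a list of three; "gripper": the finger opening in mm, from 0 to 85.4. In form: [{"linear": [x, y, z], "dr": [ax, ay, az], "gripper": gripper}, ...]. A call has 1 to 5 rows; each row shifts and turns the pose as measured when the row begins; what a row does not reach is not made up. A row lasts 1/8 s, in which the tool goes at most 62.5 mm and 10.7 degrees, less where a joint would pass 70% of its speed; a pose out of reach is approached as far as the arm can. A call is refused whole if a number of a shift passes 1 or a number of a turn 1, either way. A call with a gripper value outside its range is refused whole. The fingers move at their own pace and stop on an object; "force" is the grip in N (left out, the last holds). Time passes only in rows, so rows that do not move let the fingers close. It gives the time, the measured TCP pose, the force and the opening at its end, in the units of the state.
- manip.get_obs(): the state, without advancing time (a new reading comes with each control period).
- manip.snapshot(name): name is "side" or "top"; returns a dict with "image" (480x640x3 uint8, blue, green, red), "range_z" (480x640 float32, m along the optical axis (not along the pixel's ray), 0 where there is no reading), "vertical_fov" (degrees; the focal length in pixels is half the picture's height over the tangent of half this angle, whatever the lens; pixels are square), "cx", "cy" (the principal point, pixels), "rvec" (rotation vector, rad) and "tvec" (3), from world to camera coordinates, as OpenCV has them. Camera axes: x right, y down, z forward; pixel columns grow to the right and rows downward; lengths in m; the calibration is good to about 2 mm. A picture is of the moment at which its call begins.
- manip.hand_in(): hands the job in, once; it reports no verdict.
The state is a dict: "time": time; "joint_pos": joint angles; "joint_velocities": joint speeds; "tau": joint torques, N m; "eef_pos": TCP position; "eef_rot": TCP orientation; "contact_force": force on the tool from outside, world axes, zero at the start; "moment": the same for the moment, N m; "grip_width": finger opening in m.
Only numpy, scipy, OpenCV 4.12 (cv2) and the standard library are available. Lean on these libraries where they do the work, as an engineer would, in place of code of your own. Each camera call takes 0.05 s, during which the arm holds its last target. There are 200 camera calls.

## Working session

There is one attempt and no reset: what is moved stays moved. The work goes in short steps, Python scripts to look and compute and a tool call to move; the robot and the scene stay as the last step left them, time stands still between calls to the robot, and variables do not carry over. Pictures are saved under pics/ and viewed, on a budget of 10 in all, crops included, one or two more only if the job needs it, and the job is handed in when it is done.

Besides the shell and the picture viewer there is one more tool, called after "Call:" as name(argument=value, ...), one argument or row to a line, values as JSON. send_rows: Moves the arm, as the interface text tells. Its arguments: {"type":"object","properties":{"rows":{"type":"array"},"force":{"type":"number"}},"required":["rows"]}

```bash
mkdir -p pics
cat > h.py <<'E'
import numpy as np, cv2
from workcell import manip
def snap(n):
    s=manip.snapshot(n); return s
def world(s):
    z=s["range_z"]; f=240/np.tan(np.radians(s["vertical_fov"])/2)
    v,u=np.mgrid[0:480,0:640]
    P=np.stack([(u-s["cx"])/f*z,(v-s["cy"])/f*z,z],-1)
    R=cv2.Rodrigues(np.array(s["rvec"],float))[0]
    return (P-np.array(s["tvec"]).ravel())@R
E
python3 - <<'E'
from h import *
ims=[]
for n in("top","side"):
    s=snap(n); cv2.imwrite(f"pics/{n}0.png",s["image"]); W=world(s)
    np.savez(f"{n}0.npz",W=W,im=s["image"],z=s["range_z"])
    R=cv2.Rodrigues(np.array(s["rvec"],float))[0]; print(n,s["vertical_fov"],-R.T@np.array(s["tvec"]).ravel(),R[2])
print(manip.get_obs())
E
```

```text
top 45.67420757269163 [0.43409049 0.0140656  1.21911913] [ 0.13954832 -0.02121735 -0.98998792]
side 51.76524910188471 [-0.05619379  0.57741881  0.81831056] [ 0.56577625 -0.52081676 -0.63925515]
{'time': 0.1, 'joint_pos': array([-7.41983175e+01,  1.49305471e+01, -7.97938714e+00,  6.71923619e+01,
        6.49027107e-04,  9.00010062e+01]), 'joint_velocities': array([ 0.09140713, -0.07435234,  0.19000584,  0.1223572 ,  0.10162769,
        0.04316028]), 'tau': array([ 2.76834835e-04, -4.06508231e+01,  2.54527795e+01,  1.01327203e-02,
       -1.00224124e-04, -4.92852138e-06]), 'eef_pos': array([ 0.14279148, -0.50454451,  0.23055445]), 'eef_rot': array([-1.79897704e+02, -6.47229612e-04,  1.58006751e+01]), 'contact_force': array([ 0.52258588, -0.74429364, -0.96308369]), 'moment': array([-0.03457689, -0.01466081, -0.0091877 ]), 'grip_width': 0.08547999374846342}
```

View pics/top0.png

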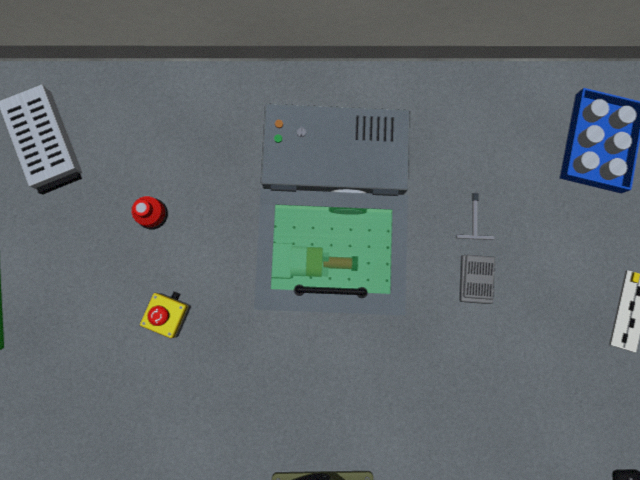

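View pics/side0.png

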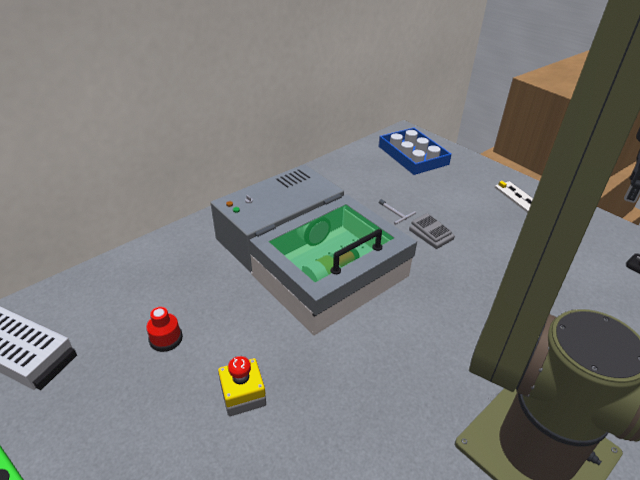

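The top view shows the e-stop head at (158,316), the red cup at (149,212) and the handle bar from (299,290) to (362,293). The marker is rotated slightly. The side view agrees. Next I measure these points.

Run:
```python
from h import *
for n,eb,hb in(("top",(130,290,190,340),(285,280,375,300)),("side",(215,345,270,385),(325,222,390,280))):
    d=np.load(n+"0.npz"); W=d["W"]; im=d["im"].astype(int)
    B,G,R=im[...,0],im[...,1],im[...,2]
    def box(b): 
        m=np.zeros(B.shape,bool); m[b[1]:b[3],b[0]:b[2]]=1; return m&(d["z"]>0)
    red=(R>110)&(G<70)&(B<70)&box(eb)&(W[...,2]>.09)
    P=W[red]; print(n,"red",len(P),P.mean(0),P.min(0),P.max(0))
    (c,r)=cv2.minEnclosingCircle(P[:,:2].astype(np.float32)); print(" circ",c,r)
    yl=(R>120)&(G>100)&(B<90)&box(eb)&(abs(W[...,2]-.058)<.006)
    P=W[yl]; print(" yellow",cv2.minAreaRect(P[:,:2].astype(np.float32)),np.median(P[:,2]))
    h=box(hb)&(W[...,2]>.152)&(W[...,2]<.18)
    P=W[h]; print(" bar",len(P),cv2.minAreaRect(P[:,:2].astype(np.float32)),P[:,2].max(),np.median(P,0))
d=np.load("top0.npz");W=d["W"]
m=np.zeros((480,640),bool);m[90:320,240:425]=1
for lo,hi in((.122,.131),(.112,.122)):
    P=W[m&(W[...,2]>lo)&(W[...,2]<hi)];print(len(P),cv2.minAreaRect(P[:,:2].astype(np.float32)))
for nm,b in(("cup",(130,190,170,235)),("pedal",(455,250,500,305)),("key",(455,190,500,242))):
    m=np.zeros((480,640),bool);m[b[1]:b[3],b[0]:b[2]]=1
    P=W[m&(W[...,2]>.008)];print(nm,P.min(0),P.max(0))
```

```text
top red 245 [0.42062446 0.318612   0.09821154] [0.40200269 0.30213486 0.09074413] [0.43837655 0.33809477 0.104112  ]
 circ (0.4206981956958771, 0.3198050260543823) 0.018903950229287148
 yellow ((0.42077213525772095, 0.32121986150741577), (0.07165375351905823, 0.07169491797685623), 67.69526672363281) 0.0577712994570233
 bar 461 ((0.4645063281059265, -0.014442309737205505), (0.13111406564712524, 0.011974886059761047), 87.31419372558594) 0.17388407786327367 [ 0.46458148 -0.0132778   0.16764076]
side red 268 [0.41702607 0.32253302 0.09815817] [0.40207309 0.30244928 0.09028872] [0.4373029  0.33987782 0.10264764]
 circ (0.4205126464366913, 0.32086580991744995) 0.019160831347107887
 yellow ((0.425689160823822, 0.31828439235687256), (0.07179396599531174, 0.060123249888420105), 66.77295684814453) 0.05825057795503089
 bar 340 ((0.46435484290122986, -0.014875873923301697), (0.13044217228889465, 0.012345176190137863), 87.47992706298828) 0.17275432515476913 [ 0.46276627 -0.00879371  0.16743144]
11597 ((0.6287420988082886, -0.021877065300941467), (0.2896449863910675, 0.4062960743904114), 87.29971313476562)
17633 ((0.628882646560669, -0.021973267197608948), (0.2906211018562317, 0.40897950530052185), 87.35486602783203)
cup [0.43409049 0.0140656  0.00819886] [0.67511583 0.3941026  1.21911913]
pedal [ 0.43409049 -0.3645041   0.00802775] [0.54187664 0.0140656  1.21911913]
key [ 0.43409049 -0.3731056   0.0080083 ] [0.67628705 0.0140656  1.21911913]
```

Call:
send_rows(
  rows=[
    {"linear": [0.3,0.6,0.1],"dr": [0,0,0.93],"gripper": 70},
    {"linear": [0.3,0.65,0.1],"dr": [0,0,0.93],"gripper": 70},
    {"linear": [0.3,0.7,0],"dr": [0,0,0.93],"gripper": 70},
    {"linear": [0.3,0.7,0],"dr": [0,0,0.93],"gripper": 70},
    {"linear": [0.3,0.7,0],"dr": [0,0,0.93],"gripper": 70},
  ],
)

```text
time: 0.72
eef_pos: [0.2334, -0.2996, 0.2402]
eef_rot: [-179.7, -0.1, 44.3]
contact_force: [1.4, 0.3, 0.9]
grip_width: 0.07
```

Call:
send_rows(
  rows=[
    {"linear": [0.2,0.7,0],"dr": [0,0,0.93],"gripper": 70},
    {"linear": [0.2,0.7,0],"dr": [0,0,0.93],"gripper": 70},
    {"linear": [0.2,0.7,0],"dr": [0,0,0.93],"gripper": 70},
    {"linear": [0.2,0.7,0],"dr": [0,0,0.93],"gripper": 70},
    {"linear": [0.2,0.7,0],"dr": [0,0,0.93],"gripper": 70},
  ],
)

```text
time: 1.35
eef_pos: [0.2934, -0.0821, 0.2391]
eef_rot: [-179.7, -0.1, 73.0]
contact_force: [1.9, 0.2, 0.9]
grip_width: 0.0702
```

Call:
send_rows(
  rows=[
    {"linear": [0.2,0.7,0],"dr": [0,0,0.93],"gripper": 70},
    {"linear": [0.2,0.7,0],"dr": [0,0,0.93],"gripper": 70},
    {"linear": [0.2,0.7,0],"dr": [0,0,0.93],"gripper": 70},
    {"linear": [0.2,0.7,0],"dr": [0,0,0.93],"gripper": 70},
    {"linear": [0.2,0.7,0],"dr": [0,0,0.93],"gripper": 70},
  ],
)

```text
time: 1.98
eef_pos: [0.3529, 0.1352, 0.2384]
eef_rot: [-179.7, -0.1, 101.9]
contact_force: [1.0, -0.9, 0.4]
grip_width: 0.0697
```

Call:
send_rows(
  rows=[
    {"linear": [0.25,0.65,0],"dr": [0,0,0.85],"gripper": 62},
    {"linear": [0.25,0.65,0],"dr": [0,0,0.85],"gripper": 62},
    {"linear": [0.25,0.65,-0.3],"dr": [0,0,0.85],"gripper": 62},
    {"linear": [0.25,0.65,-0.5],"dr": [0,0,0.85],"gripper": 62},
    {"linear": [0.25,0.65,-0.5],"dr": [-0.05,0,0.85],"gripper": 62},
  ],
)

```text
time: 2.6
eef_pos: [0.43, 0.3383, 0.1592]
eef_rot: [-179.8, 0.2, 128.4]
contact_force: [-0.5, -0.5, -0.1]
grip_width: 0.0622
```

Call:
send_rows(
  rows=[
    {"linear": [0,0,0],"dr": [0,0,0],"gripper": 62},
    {"linear": [0,0,0],"dr": [0,0,0],"gripper": 62},
  ],
)

```text
time: 2.85
eef_pos: [0.4287, 0.3391, 0.1555]
eef_rot: [-179.4, 0.2, 128.6]
contact_force: [-0.7, -0.6, 0.4]
grip_width: 0.0623
```

Call:
send_rows(
  rows=[
    {"linear": [-0.13,-0.3,0],"dr": [0,0,0],"gripper": 62},
    {"linear": [0,0,-0.2],"dr": [0,0,0],"gripper": 62},
  ],
)

```text
time: 3.1
eef_pos: [0.4211, 0.3198, 0.1453]
eef_rot: [-179.5, 0.3, 128.5]
contact_force: [-0.7, 0.8, 0.3]
grip_width: 0.0622
```

Call:
send_rows(
  rows=[
    {"linear": [0,0,-0.3],"dr": [0,0,0],"gripper": 62},
    {"linear": [0,0,0],"dr": [0,0,0],"gripper": 62},
  ],
)

```text
time: 3.35
eef_pos: [0.421, 0.3187, 0.1273]
eef_rot: [-179.6, 0.2, 128.3]
contact_force: [0.6, -0.6, -0.4]
grip_width: 0.0618
```

Run:
```python
from h import *
a=snap("top")["image"][250:380,90:240]; b=snap("side")["image"][290:420,160:310]
cv2.imwrite("pics/c1.png",cv2.resize(np.hstack([a,b]),None,fx=2.6,fy=2.6,interpolation=cv2.INTER_CUBIC))
```

```text
(no output)
```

View pics/c1.png

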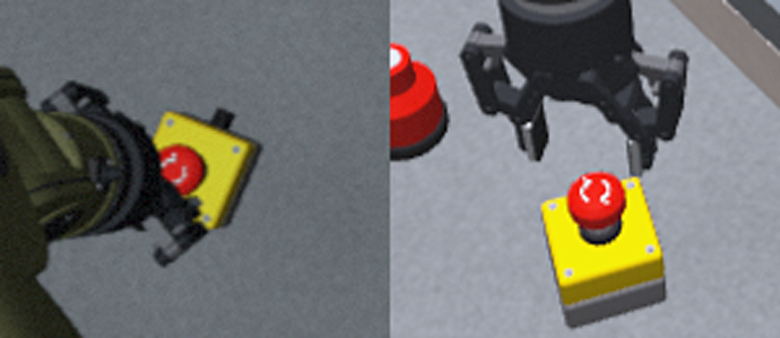

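The crop shows the open fingers on either side of the red head at about (595,200) in the right half, and still above it. I'll descend to the rim and grip.

Call:
send_rows(
  rows=[
    {"linear": [0,0.03,-0.3],"dr": [0,0,0],"gripper": 62},
    {"linear": [0,0,-0.3],"dr": [0,0,0],"gripper": 62},
    {"linear": [0,0,-0.3],"dr": [0,0,0],"gripper": 62},
    {"linear": [0,0,0],"dr": [0,0,0],"gripper": 62},
  ],
)

```text
time: 3.95
eef_pos: [0.4254, 0.3239, 0.0774]
eef_rot: [179.7, 0.2, 128.3]
contact_force: [-0.3, -0.9, 0.1]
grip_width: 0.0619
```

Call:
send_rows(
  rows=[
    {"linear": [-0.07,-0.05,-0.1],"dr": [0,0,0],"gripper": 62},
    {"linear": [0,0,0],"dr": [0,0,0],"gripper": 62},
  ],
)

```text
time: 4.2
eef_pos: [0.422, 0.3215, 0.0729]
eef_rot: [179.6, 0.2, 128.3]
contact_force: [0.1, 1.5, 0.2]
grip_width: 0.0623
```

Call:
send_rows(
  rows=[
    {"linear": [-0.02,0,-0.05],"dr": [0,0,0],"gripper": 30},
    {"linear": [0,0,0],"dr": [0,0,0],"gripper": 30},
    {"linear": [0,0,0],"dr": [0,0,0],"gripper": 30},
    {"linear": [0,0,0],"dr": [0,0,0],"gripper": 30},
  ],
  force=40,
)

```text
time: 4.7
eef_pos: [0.4197, 0.3208, 0.0711]
eef_rot: [179.6, 0.2, 128.3]
contact_force: [-1.4, -0.9, 2.6]
grip_width: 0.0385
```

Call:
send_rows(
  rows=[
    {"linear": [0,0,-0.08],"dr": [0,0,0],"gripper": 30},
    {"linear": [0,0,-0.08],"dr": [0,0,0],"gripper": 30},
  ],
)

```text
time: 4.95
eef_pos: [0.4198, 0.3209, 0.0623]
eef_rot: [179.6, 0.2, 128.3]
contact_force: [-9.4, -6.9, 38.4]
grip_width: 0.0385
```

Call:
send_rows(
  rows=[
    {"linear": [0,0,-0.06],"dr": [0,0,0],"gripper": 30},
    {"linear": [0,0,-0.03],"dr": [0,0,0],"gripper": 30},
  ],
)

```text
time: 5.2
eef_pos: [0.4197, 0.3209, 0.0627]
eef_rot: [179.4, 0.2, 128.3]
contact_force: [-5.9, -4.1, 14.4]
grip_width: 0.0389
```

Call:
send_rows(
  rows=[
    {"linear": [0,0,-0.04],"dr": [0,0,0],"gripper": 30},
    {"linear": [0,0,-0.04],"dr": [0,0,0],"gripper": 30},
    {"linear": [0,0,0],"dr": [0,0,0],"gripper": 30},
  ],
)

```text
time: 5.58
eef_pos: [0.4197, 0.3208, 0.0631]
eef_rot: [179.3, 0.2, 128.3]
contact_force: [-1.5, -1.8, -2.2]
grip_width: 0.0387
```

Run:
```python
from h import *
b=snap("side")["image"][290:420,160:310]
cv2.imwrite("pics/c2.png",cv2.resize(b,None,fx=3.5,fy=3.5,interpolation=cv2.INTER_CUBIC))
o=manip.get_obs();print(o["joint_pos"],o["contact_force"],o["moment"],o["eef_pos"])
```

```text
[ 37.54006839  22.16349609 -24.54741135  42.54910581  -0.23826235
  89.25551542] [-2.96887883 -2.01333355  8.38235763] [-0.56465458  0.65935917 -0.02247078] [0.41972961 0.32085615 0.06291555]
```

View pics/c2.png

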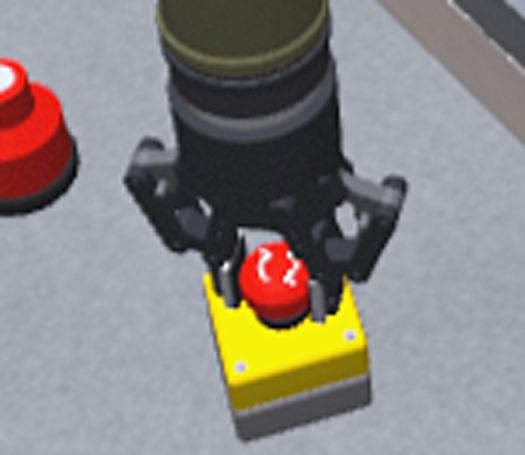

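The head at (275,280) is down, with the collar mostly hidden, and the TCP dropped 8.2 mm. Now I'll twist it clockwise while rising with the ramp.

Call:
send_rows(
  rows=[
    {"linear": [0,0,0.015],"dr": [0,0,-1],"gripper": 30},
    {"linear": [0,0,0.015],"dr": [0,0,-1],"gripper": 30},
    {"linear": [0,0,0.015],"dr": [0,0,-1],"gripper": 30},
    {"linear": [0,0,0.015],"dr": [0,0,-1],"gripper": 30},
  ],
)

```text
time: 6.12
eef_pos: [0.4205, 0.3211, 0.0645]
eef_rot: [179.2, 0.3, 103.6]
contact_force: [-2.5, -2.8, 5.9]
grip_width: 0.0388
```

Call:
send_rows(
  rows=[
    {"linear": [0,0,0.02],"dr": [0,0,-1],"gripper": 30},
    {"linear": [0,0,0.02],"dr": [0,0,-1],"gripper": 30},
    {"linear": [0,0,0.02],"dr": [0,0,-0.6],"gripper": 30},
    {"linear": [0,0,0],"dr": [0,0,0],"gripper": 30},
  ],
)

```text
time: 6.62
eef_pos: [0.4211, 0.3211, 0.0673]
eef_rot: [179.2, 0.3, 87.5]
contact_force: [-2.7, -1.1, 6.4]
grip_width: 0.0385
```

Call:
send_rows(
  rows=[
    {"linear": [0,0,0.04],"dr": [0,0,-0.2],"gripper": 30},
    {"linear": [0,0,0],"dr": [0,0,0],"gripper": 62},
    {"linear": [0,0,0],"dr": [0,0,0],"gripper": 62},
    {"linear": [0,0,0],"dr": [0,0,0],"gripper": 62},
  ],
)

```text
time: 7.12
eef_pos: [0.4228, 0.3225, 0.0692]
eef_rot: [179.1, 0.2, 86.3]
contact_force: [0.9, -0.7, 0.0]
grip_width: 0.0616
```

Call:
send_rows(
  rows=[
    {"linear": [0,0,0.4],"dr": [0,0,0],"gripper": 62},
    {"linear": [0,0,0.8],"dr": [0,0,0],"gripper": 62},
    {"linear": [0,0,1],"dr": [0,0,0],"gripper": 62},
    {"linear": [-0.3,-0.6,0.4],"dr": [0,0,0],"gripper": 62},
    {"linear": [-0.3,-0.6,0.4],"dr": [0,0,0],"gripper": 62},
  ],
)

```text
time: 7.75
eef_pos: [0.3863, 0.2502, 0.2515]
eef_rot: [179.2, 0.3, 86.5]
contact_force: [0.2, -0.7, 0.4]
grip_width: 0.062
```

Run:
```python
from h import *
s=snap("side");W=world(s);im=s["image"].astype(int);z=s["range_z"]
m=np.zeros(z.shape,bool);m[340:390,210:275]=1
P=W[m&(im[...,2]>110)&(im[...,1]<70)&(im[...,0]<70)&(W[...,2]>.07)&(z>0)]
O=np.load("side0.npz");Wo=O["W"];io=O["im"].astype(int)
Q=Wo[m&(io[...,2]>110)&(io[...,1]<70)&(io[...,0]<70)&(Wo[...,2]>.07)]
for p in(P,Q):print(len(p),np.percentile(p[:,2],[50,80,90,98]))
a=s["image"][330:400,200:290];b=O["im"][330:400,200:290]
cv2.imwrite("pics/c3.png",cv2.resize(np.hstack([b,a]),None,fx=4,fy=4,interpolation=cv2.INTER_CUBIC))
```

```text
296 [0.09833679 0.10038529 0.10112782 0.10267129]
273 [0.09858429 0.10025249 0.10083439 0.10167081]
```

View pics/c3.png

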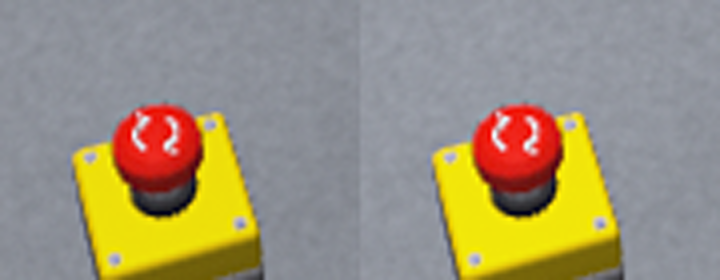

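Before (left) and after (right) look identical: the head is up with the arrows in the same place, and the depth gives its top at 100 mm as it was at the start. Now I move to the handle.

Call:
send_rows(
  rows=[
    {"linear": [0.15,-0.7,0],"dr": [0.1,0,0.1],"gripper": 50},
    {"linear": [0.2,-0.7,0],"dr": [0,0,0],"gripper": 50},
    {"linear": [0.2,-0.7,0],"dr": [0,0,0],"gripper": 50},
    {"linear": [0.25,-0.7,0],"dr": [0,0,0],"gripper": 50},
    {"linear": [0.25,-0.7,0],"dr": [0,0,0],"gripper": 50},
  ],
)

```text
time: 8.43
eef_pos: [0.4498, 0.0337, 0.257]
eef_rot: [178.6, -0.5, 87.4]
contact_force: [0.3, 0.8, 0.2]
grip_width: 0.0499
```

Call:
send_rows(
  rows=[
    {"linear": [0.2,-0.5,0],"dr": [0,0,0],"gripper": 50},
    {"linear": [0,0,0],"dr": [0,0,0],"gripper": 50},
    {"linear": [0,0,0],"dr": [0,0,0],"gripper": 50},
  ],
)

```text
time: 8.8
eef_pos: [0.4631, 0.0006, 0.2566]
eef_rot: [178.6, -0.5, 87.1]
contact_force: [-0.2, 0.2, 0.2]
grip_width: 0.0498
```

Call:
send_rows(
  rows=[
    {"linear": [0,-0.25,-0.3],"dr": [0,0,0],"gripper": 50},
    {"linear": [0,0,-0.4],"dr": [0,0,0],"gripper": 50},
    {"linear": [0,0,-0.2],"dr": [0,0,0],"gripper": 50},
    {"linear": [0,0,0],"dr": [0,0,0],"gripper": 50},
  ],
)

```text
time: 9.3
eef_pos: [0.4626, -0.0107, 0.2018]
eef_rot: [178.5, -0.6, 87.5]
contact_force: [-0.1, 0.5, -0.4]
grip_width: 0.05
```

Call:
send_rows(
  rows=[
    {"linear": [0.03,-0.06,-0.3],"dr": [0,0,0],"gripper": 50},
    {"linear": [0,0,-0.3],"dr": [0,0,0],"gripper": 50},
    {"linear": [0,0,-0.3],"dr": [0,0,0],"gripper": 50},
    {"linear": [0,0,0],"dr": [0,0,0],"gripper": 50},
  ],
)

```text
time: 9.8
eef_pos: [0.4671, -0.0124, 0.1502]
eef_rot: [178.1, -0.6, 87.7]
contact_force: [0.3, -0.7, 0.4]
grip_width: 0.0499
```

Run:
```python
from h import *
b=snap("side")["image"][170:320,260:460]
cv2.imwrite("pics/c4.png",cv2.resize(b,None,fx=3,fy=3,interpolation=cv2.INTER_CUBIC))
```

```text
(no output)
```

View pics/c4.png

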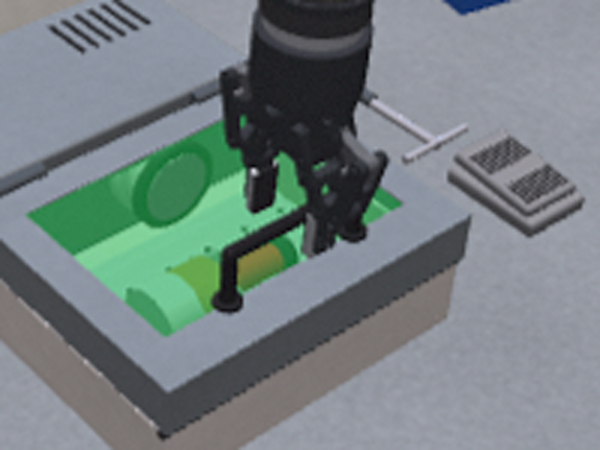

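The fingers straddle the bar: front finger near (318,230), rear finger near (262,185). Closing now.

Call:
send_rows(
  rows=[
    {"linear": [-0.04,0,-0.08],"dr": [0,0,0],"gripper": 50},
    {"linear": [0,0,0],"dr": [0,0,0],"gripper": 4},
    {"linear": [0,0,0],"dr": [0,0,0],"gripper": 4},
    {"linear": [0,0,0],"dr": [0,0,0],"gripper": 4},
    {"linear": [0,0,0],"dr": [0,0,0],"gripper": 4},
  ],
  force=30,
)

```text
time: 10.48
eef_pos: [0.4648, -0.012, 0.1483]
eef_rot: [178.0, -0.6, 87.7]
contact_force: [0.9, -0.9, -1.0]
grip_width: 0.0103
```

Call:
send_rows(
  rows=[
    {"linear": [0,0,0],"dr": [0,0,0],"gripper": 4},
    {"linear": [0,0,0],"dr": [0,0,0],"gripper": 4},
  ],
)

```text
time: 10.72
eef_pos: [0.4648, -0.012, 0.1482]
eef_rot: [178.0, -0.6, 87.7]
contact_force: [-1.6, -0.5, 0.6]
grip_width: 0.0108
```

Call:
send_rows(
  rows=[
    {"linear": [0.035,0,0.15],"dr": [0,0,0],"gripper": 4},
    {"linear": [0.04,0,0.14],"dr": [0,0,0],"gripper": 4},
    {"linear": [0.05,0,0.14],"dr": [0,0,0],"gripper": 4},
    {"linear": [0.06,0,0.13],"dr": [0,0,0],"gripper": 4},
    {"linear": [0,0,0],"dr": [0,0,0],"gripper": 4},
  ],
)

```text
time: 11.35
eef_pos: [0.4752, -0.0125, 0.1819]
eef_rot: [178.3, -0.6, 87.7]
contact_force: [0.5, -0.8, -7.3]
grip_width: 0.0108
```

```bash
cat > arc.py <<'E'
from h import *
o=manip.get_obs();p=o["eef_pos"];R=cv2.Rodrigues(np.zeros(3))[0]
from scipy.spatial.transform import Rotation as T
tz=T.from_euler("xyz",o["eef_rot"],degrees=True).as_matrix()[:,2]
b=p-.0148*tz; mx=np.array([.9989,-.0471,0]); H=np.array([.6587,-.0233,.118])
r=b-H; X=r@mx; th=np.degrees(np.arctan2(r[2],-X))-13
print("bar",b,"rad",np.hypot(X,r[2]),"theta",th,"F",o["contact_force"],"g",o["grip_width"],o["eef_rot"],o["joint_pos"].round(1))
for t in (th+10,th+20,50):
    f=np.radians(t+13); q=H+mx*(-.2001*np.cos(f))+[0,0,.2001*np.sin(f)]; print(t,((q-b)/.06).round(3))
E
python3 arc.py
```

```text
bar [ 0.47476143 -0.01267506  0.19671433] rad 0.20034743819863193 theta 10.134387820112345 F [ 0.54759422 -0.8166954  -7.28874315] g 0.010777373798577426 [178.30648108  -0.56491552  87.69922111] [ -1.9  10.5 -21.5  56.3   0.6  90.4]
20.134387820112345 [ 0.276 -0.046  0.511]
30.134387820112345 [ 0.635 -0.062  0.968]
50 [ 1.553 -0.106  1.66 ]
```

The radius holds at 200 mm and the guard is at 10°, carrying 7 N. Continuing.

Call:
send_rows(
  rows=[
    {"linear": [0.11,0,0.21],"dr": [0,0,0],"gripper": 4},
    {"linear": [0.12,-0.01,0.21],"dr": [0,0,0],"gripper": 4},
    {"linear": [0.13,-0.01,0.2],"dr": [0,0,0],"gripper": 4},
    {"linear": [0.14,-0.01,0.19],"dr": [0,0,0],"gripper": 4},
    {"linear": [0.14,0,0.18],"dr": [0,0,0],"gripper": 4},
  ],
)

```text
time: 11.98
eef_pos: [0.5102, -0.0142, 0.2394]
eef_rot: [178.9, -0.6, 87.7]
contact_force: [2.0, -2.3, -11.5]
grip_width: 0.0105
```

```bash
python3 arc.py
```

```text
bar [ 0.50987696 -0.01434091  0.25420074] rad 0.20193037858884608 theta 29.414832853671285 F [  1.96647946  -2.30750487 -11.48426629] g 0.01054558860200582 [178.86602034  -0.56239092  87.6965686 ] [ -1.9  12.4 -10.1  66.4   0.6  90.4]
39.414832853671285 [ 0.448 -0.054  0.373]
49.414832853671285 [ 0.938 -0.077  0.686]
50 [ 0.968 -0.078  0.701]
```

Call:
send_rows(
  rows=[
    {"linear": [0.17,-0.01,0.16],"dr": [0,0,0],"gripper": 4},
    {"linear": [0.17,-0.01,0.15],"dr": [0,0,0],"gripper": 4},
    {"linear": [0.16,-0.01,0.12],"dr": [0,0,0],"gripper": 4},
    {"linear": [0.15,0,0.1],"dr": [0,0,0],"gripper": 4},
    {"linear": [0.12,0,0.07],"dr": [0,0,0],"gripper": 4},
  ],
)

```text
time: 12.6
eef_pos: [0.5495, -0.0161, 0.2747]
eef_rot: [179.8, -0.5, 87.7]
contact_force: [-4.0, -1.6, -3.5]
grip_width: 0.0104
```

Call:
send_rows(
  rows=[
    {"linear": [0,0,0],"dr": [0,0,0],"gripper": 4},
  ],
)

```text
time: 12.72
eef_pos: [0.5497, -0.0162, 0.275]
eef_rot: [179.8, -0.5, 87.7]
contact_force: [-2.6, -0.7, -6.2]
grip_width: 0.0107
```

```bash
python3 arc.py
```

```text
bar [ 0.54968579 -0.01629203  0.28978982] rad 0.20357236462179396 theta 44.551703709949805 F [-2.57355496 -0.72260404 -6.23533252] g 0.010663978564792438 [179.84156514  -0.51611318  87.66768032] [-2.  16.5  0.8 74.2  0.5 90.3]
54.551703709949805 [ 0.545 -0.057  0.219]
64.5517037099498 [ 1.099 -0.083  0.393]
50 [ 0.305 -0.045  0.108]
```

Call:
send_rows(
  rows=[
    {"linear": [0.1,-0.01,0.05],"dr": [0,0,0],"gripper": 4},
    {"linear": [0.1,-0.01,0.04],"dr": [0,0,0],"gripper": 4},
    {"linear": [0.09,0,0.03],"dr": [0,0,0],"gripper": 4},
    {"linear": [0,0,0],"dr": [0,0,0],"gripper": 4},
    {"linear": [0,0,0],"dr": [0,0,0],"gripper": 4},
  ],
)

```text
time: 13.35
eef_pos: [0.563, -0.0168, 0.2834]
eef_rot: [-179.7, -0.6, 87.7]
contact_force: [-2.8, -1.0, -4.2]
grip_width: 0.0106
```

```bash
python3 arc.py
python3 - <<'E'
from h import *
t=snap("top");s=snap("side")
cv2.imwrite("pics/c5.png",np.hstack([cv2.resize(s["image"][120:330,200:470],(540,420)),]))
# guard plane fit: dark-grey/any points above rear housing height in guard y-range from both views
mx=np.array([.9989,-.0471]);my=np.array([.0471,.9989])
for n,q in(("top",t),("side",s)):
    W=world(q);r=W[...,:2]-[.6587,-.0233];X=r@mx;Y=r@my;Z=W[...,2]-.118
    m=(q["range_z"]>0)&(abs(Y)<.143)&(abs(Y)>.09)&(X<-.01)&(X>-.2)&(Z>.02)&(Z<.25)
    a=np.degrees(np.arctan2(Z[m],-X[m]));h=np.histogram(a,bins=np.arange(20,80,2));print(n,m.sum(),list(zip(h[1].astype(int),h[0])))
E
```

```text
bar [ 0.56302398 -0.016934    0.29816598] rad 0.20408566062440267 theta 48.98149264118077 F [-2.79172819 -0.97633353 -4.19217219] g 0.010559670768117363 [-179.73319078   -0.57107729   87.67555821] [-2.  18.1  4.3 76.5  0.6 90.3]
58.98149264118077 [ 0.564 -0.058  0.169]
68.98149264118078 [ 1.13  -0.084  0.3  ]
50 [ 0.082 -0.035 -0.031]
top 3548 [(np.int64(20), np.int64(0)), (np.int64(22), np.int64(0)), (np.int64(24), np.int64(0)), (np.int64(26), np.int64(0)), (np.int64(28), np.int64(0)), (np.int64(30), np.int64(0)), (np.int64(32), np.int64(6)), (np.int64(34), np.int64(22)), (np.int64(36), np.int64(15)), (np.int64(38), np.int64(160)), (np.int64(40), np.int64(161)), (np.int64(42), np.int64(185)), (np.int64(44), np.int64(209)), (np.int64(46), np.int64(857)), (np.int64(48), np.int64(1882)), (np.int64(50), np.int64(43)), (np.int64(52), np.int64(8)), (np.int64(54), np.int64(0)), (np.int64(56), np.int64(0)), (np.int64(58), np.int64(0)), (np.int64(60), np.int64(0)), (np.int64(62), np.int64(0)), (np.int64(64), np.int64(0)), (np.int64(66), np.int64(0)), (np.int64(68), np.int64(0)), (np.int64(70
[... 275 characters left out ...]
0), np.int64(27)), (np.int64(32), np.int64(31)), (np.int64(34), np.int64(71)), (np.int64(36), np.int64(85)), (np.int64(38), np.int64(229)), (np.int64(40), np.int64(269)), (np.int64(42), np.int64(262)), (np.int64(44), np.int64(253)), (np.int64(46), np.int64(260)), (np.int64(48), np.int64(106)), (np.int64(50), np.int64(1)), (np.int64(52), np.int64(0)), (np.int64(54), np.int64(0)), (np.int64(56), np.int64(0)), (np.int64(58), np.int64(0)), (np.int64(60), np.int64(0)), (np.int64(62), np.int64(0)), (np.int64(64), np.int64(0)), (np.int64(66), np.int64(0)), (np.int64(68), np.int64(0)), (np.int64(70), np.int64(0)), (np.int64(72), np.int64(0)), (np.int64(74), np.int64(0)), (np.int64(76), np.int64(0))]
```

View pics/c5.png

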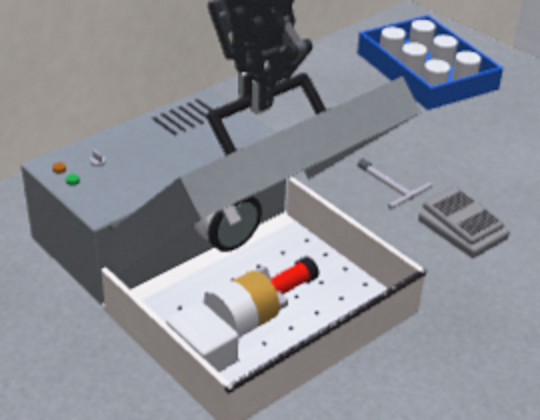

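The guard is held open by its handle, which the fingers hold at about (258,98). The depth of its top face puts it at about 48.5°, matching the arc estimate of 49.0°. I'll nudge it slightly and let it settle.

Call:
send_rows(
  rows=[
    {"linear": [0.08,0,0.01],"dr": [0,0,0],"gripper": 4},
    {"linear": [0,0,0],"dr": [0,0,0],"gripper": 4},
    {"linear": [0,0,0],"dr": [0,0,0],"gripper": 4},
    {"linear": [0,0,0],"dr": [0,0,0],"gripper": 4},
    {"linear": [0,0,0],"dr": [0,0,0],"gripper": 4},
  ],
)

```text
time: 14.08
eef_pos: [0.5654, -0.0169, 0.2847]
eef_rot: [-179.5, -0.5, 87.7]
contact_force: [-4.1, -1.3, -3.4]
grip_width: 0.0106
```

```bash
cat > chk.py <<'E'
from h import *
t=snap("top");W=world(t)
r=W[...,:2]-[.6587,-.0233];X=r@np.array([.9989,-.0471]);Y=r@np.array([.0471,.9989]);Z=W[...,2]-.118
m=(t["range_z"]>0)&(abs(Y)<.143)&(abs(Y)>.09)&(X<-.04)&(X>-.2)&(Z>.04)
a=np.degrees(np.arctan2(Z[m],-X[m]));print("guard",np.median(a[a>45]))
im=t["image"].astype(int);e=np.zeros(X.shape,bool);e[290:340,130:190]=1
P=W[e&(im[...,2]>110)&(im[...,1]<70)&(im[...,0]<70)&(W[...,2]>.07)];print("estop",len(P),np.percentile(P[:,2],[50,90]) if len(P) else 0)
d=np.load("top0.npz");P=d["W"][e&(d["im"][...,2]>110)&(d["im"][...,1]<70)&(d["im"][...,0]<70)&(d["W"][...,2]>.07)];print("before",np.percentile(P[:,2],[50,90]))
D=cv2.absdiff(t["image"],d["im"]).max(2)
for n,(u0,v0,u1,v1) in dict(cup=(130,190,170,235),pedal=(455,250,500,305),key=(455,190,500,242)).items(): print(n,(D[v0:v1,u0:u1]>50).sum())
o=manip.get_obs();print(o["joint_velocities"].round(2),o["eef_pos"],o["contact_force"],o["grip_width"])
E
python3 chk.py; python3 arc.py|head -1
```

```text
guard 49.0518119023627
estop 245 [0.09825481 0.10096568]
before [0.09836922 0.10141843]
cup 0
pedal 0
key 0
[-0.04  0.06 -0.    0.05  0.05 -0.04] [ 0.56536931 -0.01691808  0.28466762] [-3.74830411 -0.43224231 -1.57368382] 0.0106906113716036
bar [ 0.56548476 -0.01706232  0.29946647] rad 0.20409520586406618 theta 49.7636962426833 F [-3.74830411 -0.43224231 -1.57368382] g 0.0106906113716036 [-179.53069527   -0.53977212   87.66716701] [-2.  18.5  5.1 77.1  0.5 90.3]
```

Call:
send_rows(
  rows=[
    {"linear": [0,0,0],"dr": [0,0,0],"gripper": 4},
    {"linear": [0,0,0],"dr": [0,0,0],"gripper": 4},
    {"linear": [0,0,0],"dr": [0,0,0],"gripper": 4},
    {"linear": [0,0,0],"dr": [0,0,0],"gripper": 4},
  ],
)

```text
time: 14.62
eef_pos: [0.5654, -0.0169, 0.2847]
eef_rot: [-179.5, -0.5, 87.7]
contact_force: [-3.7, -0.6, -2.6]
grip_width: 0.0104
```

```bash
python3 chk.py
```

```text
guard 49.03836240357492
estop 246 [0.09829806 0.10148564]
before [0.09836922 0.10141843]
cup 0
pedal 0
key 0
[-0.05  0.02 -0.02  0.11  0.06  0.02] [ 0.56538473 -0.01692169  0.28466926] [-4.39322294 -0.85785345 -1.92786113] 0.010852877137453292
```

The guard is steady at 49°, the e-stop is up, and the bystanders haven't moved. Handing in.

```bash
python3 -c "
from workcell import manip
print(manip.hand_in())"
```

```text
the job is handed in; nothing more can be done
None
```

I completed the safety check and handed the job in at about 14.7 s, still holding the guard open by its handle. The hand-in gives no verdict.

- **Emergency stop, push and twist:** I gripped the mushroom, pushed it down about 8 mm until it bottomed, and held it there. I then twisted it clockwise about 41° and let go.
- **Emergency stop, after release:** In the last checks its top was back at its starting height within 0.1 mm. An earlier picture after release showed its arrows back where they began.
- **Guard:** The depth image puts it at 49.0° and the arm position at 49.8°. Two depth readings about half a second apart agreed within 0.02°, with the arm still. The wrist feels about 4–5 N, with the fingers closed on the bar.
- **Bystanders:** The cup, pedal and chuck key looked unchanged in the top camera.

**Disagreements:** The bar's arc came out 4 mm larger than nominal, so it probably slid a little along the pads. The gripper read 10.6 mm on the 12 mm bar. Neither affected the hold.

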